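# Clear the loose nuts off the parts board into the tray

### The job

Clear the four loose hex nuts off the grey parts board: with the fingers, sweep them along the board and over its side edge so that they drop into the open metal tray that stands against it. Slide them steadily; do not pick any of them up or flick them. Leave the socket, the bearing and the upright bolt standing where they are on the board.

Things in the scene. Friction and masses are not known exactly. Their poses are not given: they have to be found in the camera images.
- board: grey-painted plywood parts board on battens, fixed on the bench, its flat top 48 mm above the bench; origin on the bench surface under the middle of the area where the nuts lie, x along its two side edges and away from the robot, y to the robot's left (it stands turned up to 8 degrees). The board reaches from x = -140 to +220 mm and from y = -150 to +150 mm. Glued flat pictures and cards do not matter; exhibits up to 21 mm high are screwed down beyond x = +142 mm
- tray: open, empty bare-metal tray standing fixed on the bench with one long side against the board's left or right side edge (y = +150 or -150 mm of the board; which one, and where along it, varies); 240 mm long along the board's edge (its x), 110 mm wide (its y), 36 mm high, so its rim is 12 mm lower than the board's top; walls 2 mm, floor 2 mm; origin under its centre on the bench, axes parallel to the board's
- case: closed parts case of grey and black plastic, lid shut, same outside size as the tray (240 x 110 x 36 mm), fixed against the board's other side edge; origin under its centre on the bench; nothing goes onto it
- nut_1: loose steel hex nut lying flat on the board, 30 mm across flats (35 mm across corners), 16 mm high, with a bore; origin at its centre, half-way up; z is its bore's axis; one of the two large nuts, about 65 g
- nut_2: loose steel hex nut lying flat on the board, 30 mm across flats (35 mm across corners), 16 mm high, with a bore; origin at its centre, half-way up; z is its bore's axis; one of the two large nuts, about 65 g
- nut_3: loose steel hex nut lying flat on the board, 24 mm across flats (28 mm across corners), 13 mm high, with a bore; origin at its centre, half-way up; z is its bore's axis; one of the two small nuts, about 33 g
- nut_4: loose steel hex nut lying flat on the board, 24 mm across flats (28 mm across corners), 13 mm high, with a bore; origin at its centre, half-way up; z is its bore's axis; one of the two small nuts, about 33 g
- socket: steel wrench socket standing upright on the board in its middle strip between the nuts, 26 mm diameter, 38 mm high; origin at its centre; z is its axis; it stays
- bearing: steel ball bearing lying flat on the board in the middle strip, round, 35 mm diameter, 11 mm high; origin at its centre; z is its axis; it stays
- bolt: flange bolt standing on its head in the middle strip, 45 mm high, head 19 mm across flats, flange 27 mm diameter, shank 12 mm; origin half-way up; z is its axis; it stays

How it is judged:
By the outcome, as a careful person would: the job done as asked, in the order asked, and still so for the second after the job is handed in, with the robot touching nothing.
It also fails if it takes over 70 s, if anything falls off the work surface, if the arm or the gripper's body presses on something with over 40 N, if the wrist force passes 120 N, or if a joint passes its speed limit or range.

### The arm

A 6-joint arm with a two-finger parallel gripper is mounted at the origin on the work surface. World frame = base frame: x ahead of the robot, y to its left, z up, the work surface at z = 0. Lengths are in mm, angles in rad, forces in N, time in s.
With the tool pointing down it reaches from about 250 to 850 mm from the base axis. Payload 12.5 kg.
Tool frame: the origin (TCP) lies at the very end of the fingers, on their centre line; the grasp point (between the pads) lies 19 mm behind it (robot.pinch_z is the distance from the TCP to the grasp point, in mm); z points along the fingers, y is the line along which they close (so a half turn about z gives the same grasp; the last joint's range is limited). The gripper opens to 93 mm and grips with 3 to 60 N. Pads are 15 mm wide; open, the fingers measure 128 mm over their backs; the gripper's body (75 mm by 188 mm) begins 65 mm behind the grasp point.
Start: joints at [-0.085, 0.351, 1.652, -0, 1.139, -0.085], TCP at [549.986, 0.027, 218.633] pointing down, gripper open.
Joint ranges: [-2.75, 2.75], [-0.79, 2.1], [0.01, 2.65], [-1.57, 4.71], [0.07, 3.14], [-2.87, 2.87]. Speed limits (rad/s): [2.22, 2.22, 2.79, 3.14, 3.14, 3.14].

### API

Orientations are given as a 3x3 rotation matrix whose columns are the frame's x, y, z axes.
In Python, from cell import robot gives the robot as it stands. The module is installed in compiled form; this text tells all that it offers.
- The arm moves only by the tool jog_arm, never from a script. Its argument "steps" is a list of rows, each an object of numbers: "jaw": the gripper command: -1 is fully open, 1 is shut, values between are in proportion; "x", "y", "z": the shift along the world's x, y, z as a fraction of full scale; "ax", "ay", "az": the turn, a rotation vector about the world's x, y, z as a fraction of full scale. A call has 1 to 12 rows; each row shifts and turns the commanded pose from where the row before left it; what a row does not reach is not made up. Full scale, the value 1, is 2 cm for a shift and 8 degrees for a turn. A row lasts 1/8 s, in which the tool goes at most 62.5 mm and 10.7 degrees, less where a joint would pass 70% of its speed; a pose out of reach is approached as far as the arm can. A call with a number of a shift or a turn outside -1 to 1 is refused whole. A call with a gripper value outside its range is refused whole. The fingers move at their own pace and stop on an object; "squeeze" is the grip in N (left out, the last holds). Time passes only in rows, so rows that do not move let the fingers close. It gives the time, the measured TCP pose, the force, the opening and the grip force at its end, in the units of the state.
- robot.read_state(): the state, without advancing time (a new reading comes with each control period).
- robot.grab_frame(name): name is "scene" or "side" or "wrist"; returns a dict with "frame" (400x640x3 uint8, red, green, blue), "fx", "fy", "cx", "cy" (pixels), "distortion" ([k1, k2, p1, p2, k3] as OpenCV has them; the pictures are not rectified), "R" (3x3) and "t" (3): a world point X has camera coordinates R X + t; the wrist camera has in their place "T_tool_cam" (4x4, takes a point from camera to tool coordinates, whose origin is the TCP and whose axes are the flange's). Camera axes: x right, y down, z forward; pixel columns grow to the right and rows downward; lengths in mm; the calibration is good to about 2 mm. A picture is of the moment at which its call begins: read the wrist's pose just before it. There is no depth.
- robot.close_job(): hands the job in; it is judged then, once.
The state is a dict: "time": time; "qpos": joint angles; "dq": joint speeds; "tau": joint torques, N m; "tcp_pos": TCP position; "ee_rot": TCP orientation; "wrist_force": force on the tool from outside, world axes, zero at the start; "torque": the same for the moment, N m; "gripper_width": finger opening in mm; "grip_force": force on a finger pad.
Only numpy, scipy, OpenCV 4.12 (cv2) and the standard library are available. Lean on these libraries where they do the work, as an engineer would, in place of code of your own. Each camera call takes 0.05 s, during which the arm holds its last target. There are 200 camera calls.

## Working session

There is one attempt and no reset: what is moved stays moved. The work goes in short steps, Python scripts to look and compute and a tool call to move; the robot and the scene stay as the last step left them, time stands still between calls to the robot, and variables do not carry over. Pictures are saved under pics/ and viewed, at most 10 in all, crops included, and the job is handed in when it is done.

Besides the shell and the picture viewer there is one more tool, called after "Call:" by a JSON object that holds its "api" and its "payload", one argument or row to a line. jog_arm: Moves the arm, as the interface text tells. Shift numbers are shares of 2 cm and turn numbers shares of 8 degrees, none past 1 either way. Its arguments: {"type":"object","properties":{"steps":{"type":"array"},"squeeze":{"type":"number"}},"required":["steps"]}

```bash
mkdir -p pics
cat > h.py <<'E'
import numpy as np, cv2
from cell import robot
def snap(name,fn):
    s=robot.read_state(); f=robot.grab_frame(name)
    cv2.imwrite('pics/'+fn,f['frame'][:,:,::-1])
    K=np.array([[f['fx'],0,f['cx']],[0,f['fy'],f['cy']],[0,0,1.]]);D=np.array(f['distortion'],float)
    if 'R' in f: R=np.array(f['R']);t=np.array(f['t'])
    else:
        T=np.eye(4);T[:3,:3]=s['ee_rot'];T[:3,3]=s['tcp_pos'];M=np.linalg.inv(T@np.array(f['T_tool_cam']));R=M[:3,:3];t=M[:3,3]
    np.savez('pics/'+fn+'.npz',K=K,D=D,R=R,t=t)
    return f
def world(fn,uv,z):
    c=np.load('pics/'+fn+'.npz');u=cv2.undistortPoints(np.array(uv,float).reshape(-1,1,2),c['K'],c['D']).reshape(-1,2)
    d=np.c_[u,np.ones(len(u))]@c['R'];o=-c['R'].T@c['t']
    z=np.broadcast_to(z,len(u));return o+d*((z-o[2])/d[:,2])[:,None]
def proj(fn,X):
    c=np.load('pics/'+fn+'.npz');return cv2.projectPoints(np.array(X,float),cv2.Rodrigues(c['R'])[0],c['t'],c['K'],c['D'])[0].reshape(-1,2)
E
python3 - <<'E'
from h import *
for n in ['scene','wrist']:
    snap(n,n+'0.png')
    c=np.load('pics/'+n+'0.png.npz');print(n,-c['R'].T@c['t'])
E
```

```text
scene [898.01527066 529.59547425 714.28116732]
wrist [549.13664592  69.76600291 383.07439325]
```

View pics/scene0.png

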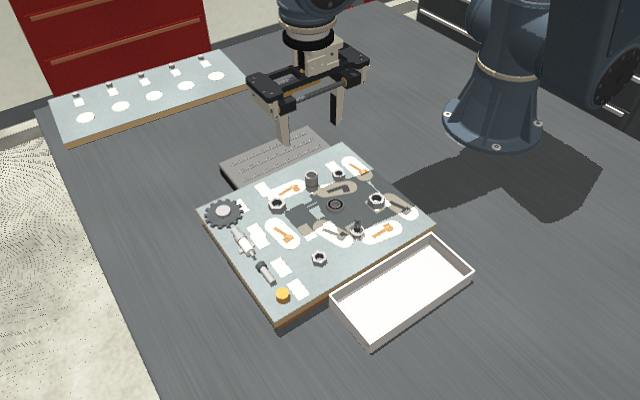

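View pics/wrist0.png

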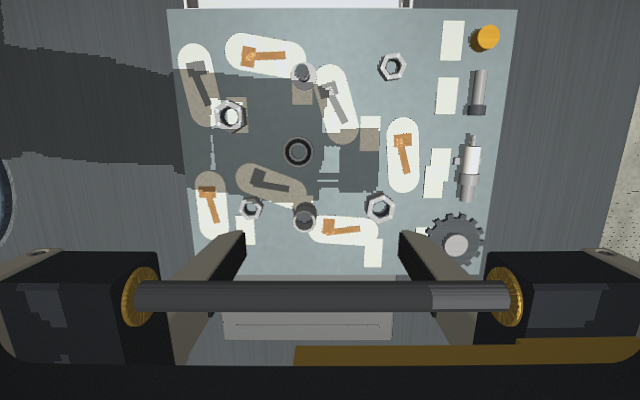

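The scene view shows the tray on the robot's left (+y). In the wrist view, +y is up and +x is right. The nuts are near (231,116), (391,67), (250,208) and (380,208). The bolt is at (303,73), the bearing at (299,152) and the socket at (304,215). I'll enlarge this view to measure.

Run:
```python
from h import *
a=cv2.imread('pics/wrist0.png');cv2.imwrite('pics/w0c.png',cv2.resize(a[0:280,160:530],None,fx=2.1,fy=2.1,interpolation=cv2.INTER_CUBIC))
a=cv2.imread('pics/scene0.png');cv2.imwrite('pics/s0c.png',cv2.resize(a[130:360,190:480],None,fx=2.6,fy=2.6,interpolation=cv2.INTER_CUBIC))
```

```text
(no output)
```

View pics/w0c.png

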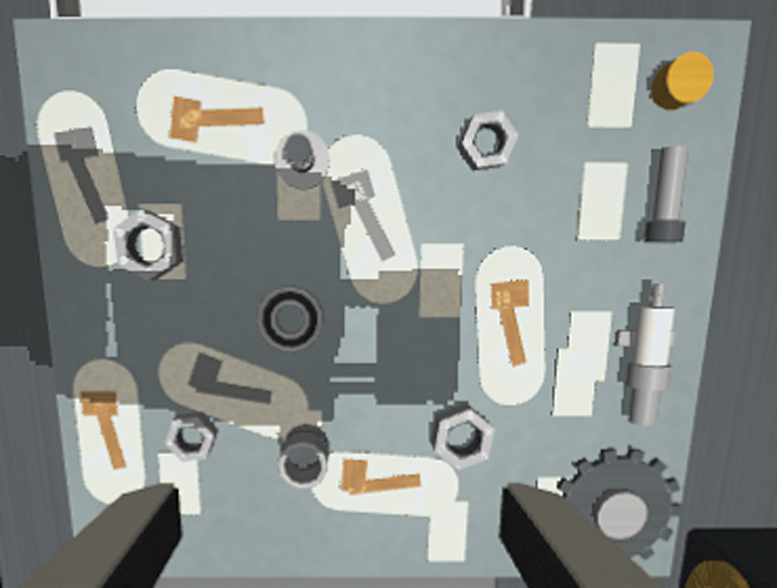

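View pics/s0c.png

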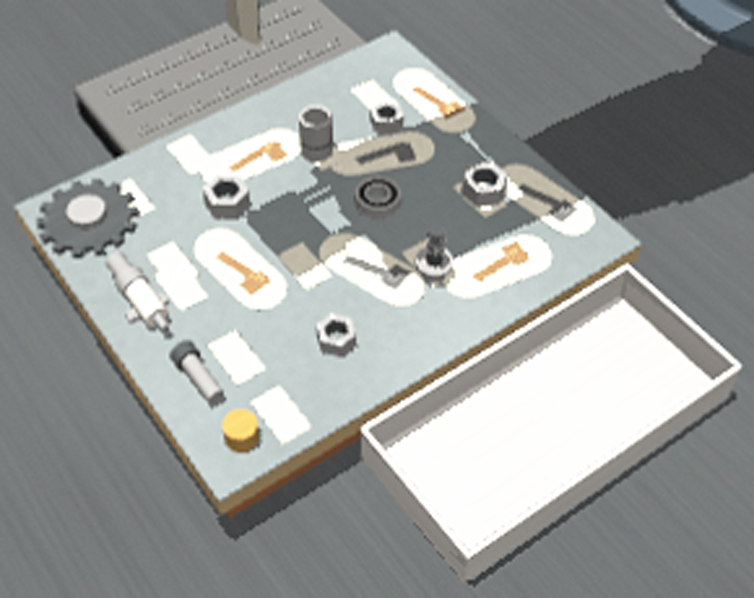

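In the crop, the large nuts are at (148,244) and (463,435), and the small ones at (190,437) and (489,140). The bolt is at (302,155), the bearing at (291,318) and the socket at (304,460). In the scene crop, the tray rim runs along the board edge from (363,430) to (628,268).

Run:
```python
from h import *
np.set_printoptions(precision=1,suppress=True)
W=lambda p,z:world('wrist0.png',np.array(p)/2.1+[160,0],z)
S=lambda p,z:world('scene0.png',np.array(p)/2.6+[190,130],z)
c=W([[14,19],[750,20],[672,577],[75,577]],48);print('board w',c)
cs=S([[640,250],[220,500],[15,207],[393,32]],48);print('board s',cs)
tr=S([[628,268],[363,430],[470,557],[740,367]],36);print('tray',tr)
e=cs[1]-cs[0];print('yaw',np.degrees(np.arctan2(e[1],e[0])),np.degrees(np.arctan2(*(c[1]-c[0])[1::-1])))
n=W([[148,244],[463,435],[190,437],[489,140],[302,155],[291,318],[303,462]],[64,64,61,61,55,59,86]);print('w',n)
m=S([[486,180],[227,191],[387,113],[336,330],[435,262],[378,192],[316,115]],[64,64,61,61,55,59,86]);print('s',m)
# board frame from scene+wrist
yaw=np.arctan2(e[1],e[0]);print(-0)
x=np.array([np.cos(yaw),np.sin(yaw)]);y=np.array([-x[1],x[0]])
for C in (c,cs): print('org',C[0,:2]+140*x-150*y)
o=cs[0,:2]+140*x-150*y
B=lambda P:np.c_[(P[:,:2]-o)@x,(P[:,:2]-o)@y]
print(B(n));print(B(m));print('tray',B(tr))
```

```text
board w [[ 390.6  183.9   48. ]
 [ 748.3  183.5   48. ]
 [ 750.1 -116.1   48. ]
 [ 387.8 -115.7   48. ]]
board s [[ 395.9  191.9   48. ]
 [ 749.   187.5   48. ]
 [ 749.2 -109.9   48. ]
 [ 393.1 -110.2   48. ]]
tray [[406.3 193.1  36. ]
 [643.9 191.8  36. ]
 [643.2 300.4  36. ]
 [405.9 300.1  36. ]]
yaw -0.7122913488955279 -0.07530419981383803
w [[452.9  77.7  64. ]
 [615.1 -21.7  64. ]
 [466.9 -23.6  61. ]
 [621.1 126.1  61. ]
 [530.  120.3  55. ]
 [523.2  40.4  59. ]
 [529.9 -29.6  86. ]]
s [[452.8  84.2  64. ]
 [616.9 -18.1  64. ]
 [467.5 -19.8  61. ]
 [622.6 131.1  61. ]
 [528.3 119.1  55. ]
 [523.2  43.7  59. ]
 [529.4 -28.3  86. ]]
0
org [528.7  32.2]
org [534.   40.2]
[[-81.6  36.5]
 [ 81.8 -60.9]
 [-66.3 -64.6]
 [ 86.   87. ]
 [ -5.   80. ]
 [-10.8   0.1]
 [ -3.2 -69.8]]
[[-81.7  43. ]
 [ 83.6 -57.3]
 [-65.8 -60.8]
 [ 87.5  92. ]
 [ -6.7  78.8]
 [-10.9   3.4]
 [ -3.7 -68.5]]
tray [[-129.6  151.3]
 [ 108.   153. ]
 [ 105.9  261.5]
 [-131.3  258.3]]
```

Call:
{"api": "jog_arm", "payload": {
  "steps": [
    {"x":-0.97,"y":0.44,"z":-0.5,"jaw":0.7},
    {"x":-0.97,"y":0.44,"z":-0.5,"jaw":0.7},
    {"x":-0.97,"y":0.44,"z":-0.5,"jaw":0.7},
    {"x":-0.97,"y":0.44,"z":-0.5,"jaw":0.7},
    {"x":-0.97,"y":0.44,"z":-0.5,"jaw":0.7},
    {"z":-1,"jaw":0.7},
    {"z":-1,"jaw":0.7},
    {"z":-1,"jaw":0.7},
    {"jaw":0.7},
    {"jaw":0.7}
  ],
  "squeeze": 10
}}

```text
$.steps[0]: bad value
```

Run:
```python
from h import *
s=robot.read_state();print(np.round(s['ee_rot'],3))
snap('scene','s1.png')
a=cv2.imread('pics/s1.png');cv2.imwrite('pics/s1c.png',cv2.resize(a[100:360,190:480],None,fx=2.3,fy=2.3,interpolation=cv2.INTER_CUBIC))
```

```text
[[ 0.     1.    -0.001]
 [ 1.    -0.     0.   ]
 [ 0.    -0.001 -1.   ]]
```

View pics/s1c.png

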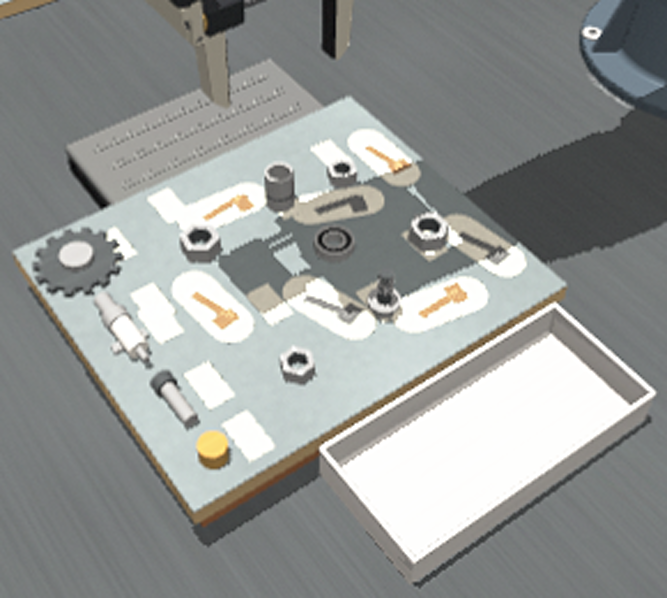

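The move was refused as a bad value, so the picture shows the arm and scene unchanged. I'll give every key in each row.

Call:
{"api": "jog_arm", "payload": {
  "steps": [
    {"x":-0.97,"y":0.44,"z":-0.5,"ax":0,"ay":0,"az":0,"jaw":0.7},
    {"x":-0.97,"y":0.44,"z":-0.5,"ax":0,"ay":0,"az":0,"jaw":0.7},
    {"x":-0.97,"y":0.44,"z":-0.5,"ax":0,"ay":0,"az":0,"jaw":0.7},
    {"x":-0.97,"y":0.44,"z":-0.5,"ax":0,"ay":0,"az":0,"jaw":0.7},
    {"x":-0.97,"y":0.44,"z":-0.5,"ax":0,"ay":0,"az":0,"jaw":0.7},
    {"x":0,"y":0,"z":-1,"ax":0,"ay":0,"az":0,"jaw":0.7},
    {"x":0,"y":0,"z":-1,"ax":0,"ay":0,"az":0,"jaw":0.7},
    {"x":0,"y":0,"z":-1,"ax":0,"ay":0,"az":0,"jaw":0.7},
    {"x":0,"y":0,"z":0,"ax":0,"ay":0,"az":0,"jaw":0.7},
    {"x":0,"y":0,"z":0,"ax":0,"ay":0,"az":0,"jaw":0.7}
  ],
  "squeeze": 10
}}

```text
time: 1.4
tcp_pos: [453.3, 44.0, 109.2]
ee_rot: [[-0.0, 1.0, 0.001], [1.0, 0.0, -0.0], [-0.0, 0.001, -1.0]]
wrist_force: [0.9, -0.2, 0.2]
gripper_width: 13.9
grip_force: 0.0
```

Call:
{"api": "jog_arm", "payload": {
  "steps": [
    {"x":0,"y":0,"z":-1,"ax":0,"ay":0,"az":0,"jaw":0.7},
    {"x":0,"y":0,"z":-1,"ax":0,"ay":0,"az":0,"jaw":0.7},
    {"x":0,"y":0,"z":-0.5,"ax":0,"ay":0,"az":0,"jaw":0.7},
    {"x":0,"y":0,"z":-0.3,"ax":0,"ay":0,"az":0,"jaw":0.7},
    {"x":0,"y":0,"z":0,"ax":0,"ay":0,"az":0,"jaw":0.7}
  ]
}}

```text
time: 2.02
tcp_pos: [453.2, 44.0, 52.8]
ee_rot: [[-0.0, 1.0, 0.0], [1.0, 0.0, 0.0], [0.0, 0.0, -1.0]]
wrist_force: [-0.2, -0.6, 0.5]
gripper_width: 13.9
grip_force: 0.0
```

Run:
```python
from h import *
snap('scene','s2.png')
a=cv2.imread('pics/s2.png');cv2.imwrite('pics/s2c.png',cv2.resize(a[100:360,190:480],None,fx=2.3,fy=2.3,interpolation=cv2.INTER_CUBIC))
```

```text
(no output)
```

View pics/s2c.png

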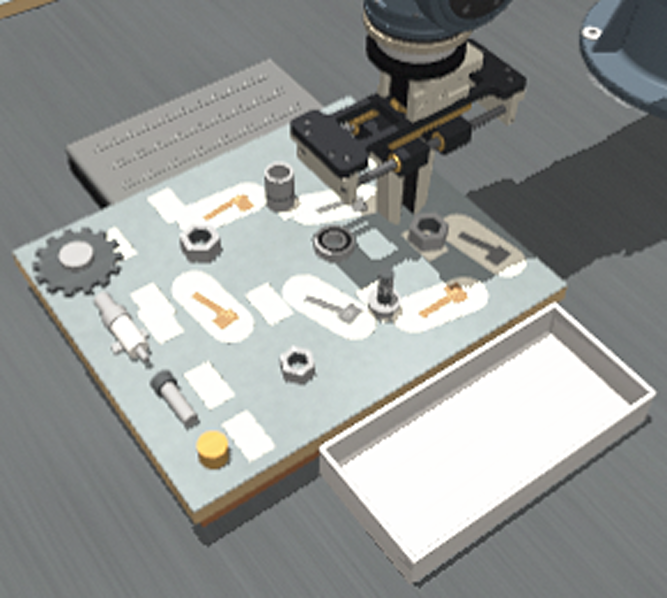

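The fingers stand behind the large nut at (430,232), pointing straight down and clear of the bearing at (335,241). I'll push slowly in +y.

Call:
{"api": "jog_arm", "payload": {
  "steps": [
    {"x":0,"y":0.35,"z":0,"ax":0,"ay":0,"az":0,"jaw":0.7},
    {"x":0,"y":0.35,"z":0,"ax":0,"ay":0,"az":0,"jaw":0.7},
    {"x":0,"y":0.35,"z":0,"ax":0,"ay":0,"az":0,"jaw":0.7},
    {"x":0,"y":0.35,"z":0,"ax":0,"ay":0,"az":0,"jaw":0.7},
    {"x":0,"y":0.35,"z":0,"ax":0,"ay":0,"az":0,"jaw":0.7},
    {"x":0,"y":0.35,"z":0,"ax":0,"ay":0,"az":0,"jaw":0.7},
    {"x":0,"y":0.35,"z":0,"ax":0,"ay":0,"az":0,"jaw":0.7},
    {"x":0,"y":0.35,"z":0,"ax":0,"ay":0,"az":0,"jaw":0.7},
    {"x":0,"y":0.35,"z":0,"ax":0,"ay":0,"az":0,"jaw":0.7},
    {"x":0,"y":0.35,"z":0,"ax":0,"ay":0,"az":0,"jaw":0.7},
    {"x":0,"y":0.35,"z":0,"ax":0,"ay":0,"az":0,"jaw":0.7},
    {"x":0,"y":0.35,"z":0,"ax":0,"ay":0,"az":0,"jaw":0.7}
  ]
}}

```text
time: 3.58
tcp_pos: [453.0, 128.5, 52.6]
ee_rot: [[0.0, 1.0, -0.0], [1.0, -0.0, 0.0], [0.0, -0.0, -1.0]]
wrist_force: [-1.3, -1.5, 1.0]
gripper_width: 14.0
grip_force: 0.5
```

Call:
{"api": "jog_arm", "payload": {
  "steps": [
    {"x":0,"y":0.35,"z":0,"ax":0,"ay":0,"az":0,"jaw":0.7},
    {"x":0,"y":0.35,"z":0,"ax":0,"ay":0,"az":0,"jaw":0.7},
    {"x":0,"y":0.35,"z":0,"ax":0,"ay":0,"az":0,"jaw":0.7},
    {"x":0,"y":0.35,"z":0,"ax":0,"ay":0,"az":0,"jaw":0.7},
    {"x":0,"y":0.35,"z":0,"ax":0,"ay":0,"az":0,"jaw":0.7},
    {"x":0,"y":0.35,"z":0,"ax":0,"ay":0,"az":0,"jaw":0.7},
    {"x":0,"y":0.35,"z":0,"ax":0,"ay":0,"az":0,"jaw":0.7},
    {"x":0,"y":0.35,"z":0,"ax":0,"ay":0,"az":0,"jaw":0.7},
    {"x":0,"y":0.35,"z":0,"ax":0,"ay":0,"az":0,"jaw":0.7},
    {"x":0,"y":0.35,"z":0,"ax":0,"ay":0,"az":0,"jaw":0.7},
    {"x":0,"y":0,"z":0,"ax":0,"ay":0,"az":0,"jaw":0.7}
  ]
}}

```text
time: 4.95
tcp_pos: [453.0, 198.5, 52.6]
ee_rot: [[-0.001, 1.0, 0.0], [1.0, 0.001, 0.0], [0.0, 0.0, -1.0]]
wrist_force: [0.7, -0.7, -0.1]
gripper_width: 13.9
grip_force: 0.0
```

Run:
```python
from h import *
snap('scene','s3.png')
a=cv2.imread('pics/s3.png');cv2.imwrite('pics/s3c.png',cv2.resize(a[100:360,190:480],None,fx=2.3,fy=2.3,interpolation=cv2.INTER_CUBIC))
```

```text
(no output)
```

View pics/s3c.png

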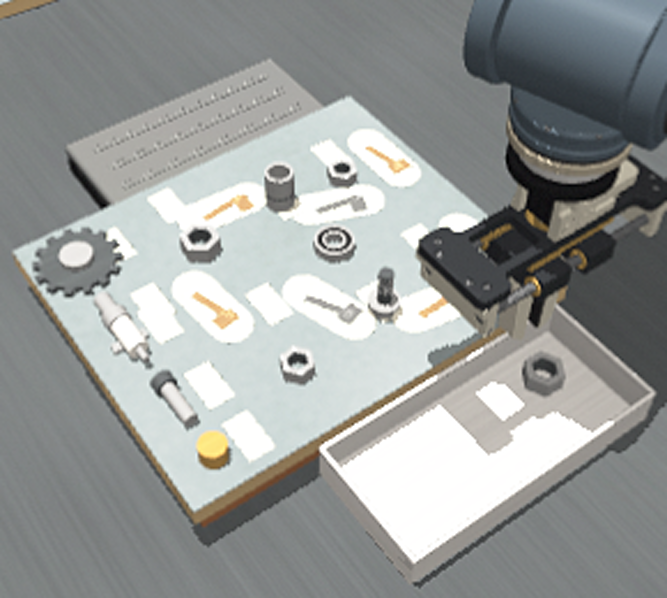

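The large nut lies in the tray at (543,372), and everything else is where it was. Next is the small nut at about (467,-22): lift, then go back behind it.

Call:
{"api": "jog_arm", "payload": {
  "steps": [
    {"x":0,"y":0,"z":1,"ax":0,"ay":0,"az":0,"jaw":0.7},
    {"x":0,"y":0,"z":1,"ax":0,"ay":0,"az":0,"jaw":0.7},
    {"x":0,"y":-0.5,"z":1,"ax":0,"ay":0,"az":0,"jaw":0.7},
    {"x":0.1,"y":-1,"z":0,"ax":0,"ay":0,"az":0,"jaw":0.7},
    {"x":0.1,"y":-1,"z":0,"ax":0,"ay":0,"az":0,"jaw":0.7},
    {"x":0.1,"y":-1,"z":0,"ax":0,"ay":0,"az":0,"jaw":0.7},
    {"x":0.1,"y":-1,"z":0,"ax":0,"ay":0,"az":0,"jaw":0.7},
    {"x":0.1,"y":-1,"z":0,"ax":0,"ay":0,"az":0,"jaw":0.7},
    {"x":0.1,"y":-1,"z":0,"ax":0,"ay":0,"az":0,"jaw":0.7},
    {"x":0.1,"y":-1,"z":0,"ax":0,"ay":0,"az":0,"jaw":0.7},
    {"x":0,"y":-1,"z":0,"ax":0,"ay":0,"az":0,"jaw":0.7},
    {"x":0,"y":-1,"z":0,"ax":0,"ay":0,"az":0,"jaw":0.7}
  ]
}}

```text
time: 6.5
tcp_pos: [466.9, 7.1, 112.6]
ee_rot: [[0.0, 1.0, -0.0], [1.0, -0.0, -0.0], [-0.0, -0.0, -1.0]]
wrist_force: [-0.2, -0.8, 0.1]
gripper_width: 13.8
grip_force: 0.0
```

Call:
{"api": "jog_arm", "payload": {
  "steps": [
    {"x":0,"y":-1,"z":0,"ax":0,"ay":0,"az":0,"jaw":0.7},
    {"x":0,"y":-1,"z":0,"ax":0,"ay":0,"az":0,"jaw":0.7},
    {"x":0,"y":-1,"z":0,"ax":0,"ay":0,"az":0,"jaw":0.7},
    {"x":0,"y":0,"z":0,"ax":0,"ay":0,"az":0,"jaw":0.7},
    {"x":0,"y":0,"z":0,"ax":0,"ay":0,"az":0,"jaw":0.7}
  ]
}}

```text
time: 7.12
tcp_pos: [466.9, -51.6, 112.6]
ee_rot: [[0.0, 1.0, -0.0], [1.0, -0.0, 0.0], [0.0, -0.0, -1.0]]
wrist_force: [0.1, 0.1, -0.5]
gripper_width: 14.0
grip_force: 0.0
```

Call:
{"api": "jog_arm", "payload": {
  "steps": [
    {"x":0,"y":0,"z":-1,"ax":0,"ay":0,"az":0,"jaw":0.7},
    {"x":0,"y":0,"z":-1,"ax":0,"ay":0,"az":0,"jaw":0.7},
    {"x":0,"y":0,"z":-0.6,"ax":0,"ay":0,"az":0,"jaw":0.7},
    {"x":0,"y":0,"z":-0.4,"ax":0,"ay":0,"az":0,"jaw":0.7},
    {"x":0,"y":0.2,"z":0,"ax":0,"ay":0,"az":0,"jaw":0.7},
    {"x":0,"y":0.35,"z":0,"ax":0,"ay":0,"az":0,"jaw":0.7},
    {"x":0,"y":0.35,"z":0,"ax":0,"ay":0,"az":0,"jaw":0.7},
    {"x":0,"y":0.35,"z":0,"ax":0,"ay":0,"az":0,"jaw":0.7},
    {"x":0,"y":0.35,"z":0,"ax":0,"ay":0,"az":0,"jaw":0.7},
    {"x":0,"y":0.35,"z":0,"ax":0,"ay":0,"az":0,"jaw":0.7},
    {"x":0,"y":0.35,"z":0,"ax":0,"ay":0,"az":0,"jaw":0.7},
    {"x":0,"y":0.35,"z":0,"ax":0,"ay":0,"az":0,"jaw":0.7}
  ]
}}

```text
time: 8.62
tcp_pos: [467.0, 1.5, 52.6]
ee_rot: [[0.0, 1.0, 0.0], [1.0, -0.0, -0.0], [-0.0, 0.0, -1.0]]
wrist_force: [0.9, -1.7, 0.3]
gripper_width: 13.8
grip_force: 0.3
```

Call:
{"api": "jog_arm", "payload": {
  "steps": [
    {"x":0,"y":0.35,"z":0,"ax":0,"ay":0,"az":0,"jaw":0.7},
    {"x":0,"y":0.35,"z":0,"ax":0,"ay":0,"az":0,"jaw":0.7},
    {"x":0,"y":0.35,"z":0,"ax":0,"ay":0,"az":0,"jaw":0.7},
    {"x":0,"y":0.35,"z":0,"ax":0,"ay":0,"az":0,"jaw":0.7},
    {"x":0,"y":0.35,"z":0,"ax":0,"ay":0,"az":0,"jaw":0.7},
    {"x":0,"y":0.35,"z":0,"ax":0,"ay":0,"az":0,"jaw":0.7},
    {"x":0,"y":0.35,"z":0,"ax":0,"ay":0,"az":0,"jaw":0.7},
    {"x":0,"y":0.35,"z":0,"ax":0,"ay":0,"az":0,"jaw":0.7},
    {"x":0,"y":0.35,"z":0,"ax":0,"ay":0,"az":0,"jaw":0.7},
    {"x":0,"y":0.35,"z":0,"ax":0,"ay":0,"az":0,"jaw":0.7},
    {"x":0,"y":0.35,"z":0,"ax":0,"ay":0,"az":0,"jaw":0.7},
    {"x":0,"y":0.35,"z":0,"ax":0,"ay":0,"az":0,"jaw":0.7}
  ]
}}

```text
time: 10.12
tcp_pos: [467.0, 85.5, 52.6]
ee_rot: [[0.0, 1.0, -0.0], [1.0, -0.0, 0.0], [0.0, -0.0, -1.0]]
wrist_force: [0.2, -1.2, 0.8]
gripper_width: 13.7
grip_force: 0.3
```

Call:
{"api": "jog_arm", "payload": {
  "steps": [
    {"x":0,"y":0.35,"z":0,"ax":0,"ay":0,"az":0,"jaw":0.7},
    {"x":0,"y":0.35,"z":0,"ax":0,"ay":0,"az":0,"jaw":0.7},
    {"x":0,"y":0.35,"z":0,"ax":0,"ay":0,"az":0,"jaw":0.7},
    {"x":0,"y":0.35,"z":0,"ax":0,"ay":0,"az":0,"jaw":0.7},
    {"x":0,"y":0.35,"z":0,"ax":0,"ay":0,"az":0,"jaw":0.7},
    {"x":0,"y":0.35,"z":0,"ax":0,"ay":0,"az":0,"jaw":0.7},
    {"x":0,"y":0.35,"z":0,"ax":0,"ay":0,"az":0,"jaw":0.7},
    {"x":0,"y":0.35,"z":0,"ax":0,"ay":0,"az":0,"jaw":0.7},
    {"x":0,"y":0.35,"z":0,"ax":0,"ay":0,"az":0,"jaw":0.7}
  ]
}}

```text
time: 11.25
tcp_pos: [467.0, 148.5, 52.6]
ee_rot: [[-0.0, 1.0, -0.0], [1.0, 0.0, 0.0], [0.0, -0.0, -1.0]]
wrist_force: [0.4, 0.1, 1.1]
gripper_width: 14.0
grip_force: 0.3
```

Call:
{"api": "jog_arm", "payload": {
  "steps": [
    {"x":0,"y":0.35,"z":0,"ax":0,"ay":0,"az":0,"jaw":0.7},
    {"x":0,"y":0.35,"z":0,"ax":0,"ay":0,"az":0,"jaw":0.7},
    {"x":0,"y":0.35,"z":0,"ax":0,"ay":0,"az":0,"jaw":0.7},
    {"x":0,"y":0.35,"z":0,"ax":0,"ay":0,"az":0,"jaw":0.7},
    {"x":0,"y":0.35,"z":0,"ax":0,"ay":0,"az":0,"jaw":0.7},
    {"x":0,"y":0.35,"z":0,"ax":0,"ay":0,"az":0,"jaw":0.7},
    {"x":0,"y":0.35,"z":0,"ax":0,"ay":0,"az":0,"jaw":0.7},
    {"x":0,"y":0,"z":0,"ax":0,"ay":0,"az":0,"jaw":0.7}
  ]
}}

```text
time: 12.25
tcp_pos: [467.0, 197.5, 52.6]
ee_rot: [[-0.001, 1.0, 0.0], [1.0, 0.001, 0.0], [0.0, 0.0, -1.0]]
wrist_force: [-0.4, 0.3, 1.0]
gripper_width: 13.8
grip_force: 0.0
```

Call:
{"api": "jog_arm", "payload": {
  "steps": [
    {"x":0,"y":0,"z":1,"ax":0,"ay":0,"az":0,"jaw":0.7},
    {"x":0,"y":0,"z":1,"ax":0,"ay":0,"az":0,"jaw":0.7},
    {"x":0,"y":0,"z":1,"ax":0,"ay":0,"az":0,"jaw":0.7},
    {"x":0,"y":0,"z":1,"ax":0,"ay":0,"az":0,"jaw":0.7},
    {"x":1,"y":-0.8,"z":0,"ax":0,"ay":0,"az":0,"jaw":0.7},
    {"x":1,"y":-0.8,"z":0,"ax":0,"ay":0,"az":0,"jaw":0.7},
    {"x":1,"y":-0.8,"z":0,"ax":0,"ay":0,"az":0,"jaw":0.7},
    {"x":1,"y":-0.8,"z":0,"ax":0,"ay":0,"az":0,"jaw":0.7},
    {"x":1,"y":-0.8,"z":0,"ax":0,"ay":0,"az":0,"jaw":0.7},
    {"x":1,"y":-0.8,"z":0,"ax":0,"ay":0,"az":0,"jaw":0.7},
    {"x":1,"y":-0.4,"z":0,"ax":0,"ay":0,"az":0,"jaw":0.7},
    {"x":0.75,"y":0,"z":0,"ax":0,"ay":0,"az":0,"jaw":0.7}
  ]
}}

```text
time: 13.75
tcp_pos: [622.6, 92.1, 132.4]
ee_rot: [[0.001, 1.0, -0.0], [1.0, -0.001, -0.0], [-0.0, -0.0, -1.0]]
wrist_force: [-1.4, 0.5, -1.1]
gripper_width: 14.0
grip_force: 0.0
```

Run:
```python
from h import *
snap('scene','s4.png')
a=cv2.imread('pics/s4.png');cv2.imwrite('pics/s4c.png',cv2.resize(a[100:360,190:480],None,fx=2.3,fy=2.3,interpolation=cv2.INTER_CUBIC))
```

```text
(no output)
```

View pics/s4c.png

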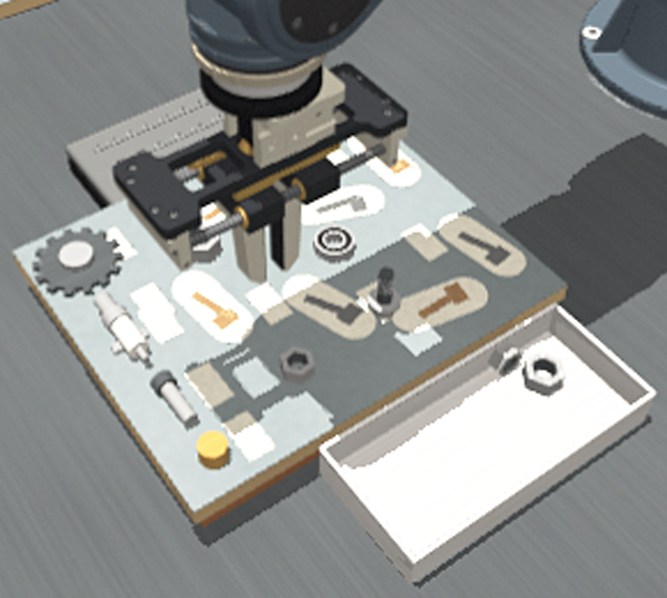

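Both swept nuts are in the tray: the large one at (543,372) and the small one on its side at (505,360). The fingers are above and behind the far small nut at (297,363). I'll lower and push with a slight −x drift, to keep clear of the tray's end wall.

Call:
{"api": "jog_arm", "payload": {
  "steps": [
    {"x":0,"y":0,"z":-1,"ax":0,"ay":0,"az":0,"jaw":0.7},
    {"x":0,"y":0,"z":-1,"ax":0,"ay":0,"az":0,"jaw":0.7},
    {"x":0,"y":0,"z":-1,"ax":0,"ay":0,"az":0,"jaw":0.7},
    {"x":0,"y":0,"z":-0.6,"ax":0,"ay":0,"az":0,"jaw":0.7},
    {"x":0,"y":0,"z":-0.4,"ax":0,"ay":0,"az":0,"jaw":0.7},
    {"x":0,"y":0.2,"z":0,"ax":0,"ay":0,"az":0,"jaw":0.7},
    {"x":0,"y":0.35,"z":0,"ax":0,"ay":0,"az":0,"jaw":0.7},
    {"x":0,"y":0.35,"z":0,"ax":0,"ay":0,"az":0,"jaw":0.7},
    {"x":0,"y":0.35,"z":0,"ax":0,"ay":0,"az":0,"jaw":0.7},
    {"x":-0.06,"y":0.35,"z":0,"ax":0,"ay":0,"az":0,"jaw":0.7},
    {"x":-0.06,"y":0.35,"z":0,"ax":0,"ay":0,"az":0,"jaw":0.7},
    {"x":-0.06,"y":0.35,"z":0,"ax":0,"ay":0,"az":0,"jaw":0.7}
  ]
}}

```text
time: 15.3
tcp_pos: [618.3, 139.5, 52.7]
ee_rot: [[-0.0, 1.0, 0.0], [1.0, 0.0, -0.0], [-0.0, 0.0, -1.0]]
wrist_force: [0.0, -0.8, 0.9]
gripper_width: 14.2
grip_force: 0.6
```

Call:
{"api": "jog_arm", "payload": {
  "steps": [
    {"x":-0.06,"y":0.35,"z":0,"ax":0,"ay":0,"az":0,"jaw":0.7},
    {"x":-0.06,"y":0.35,"z":0,"ax":0,"ay":0,"az":0,"jaw":0.7},
    {"x":-0.06,"y":0.35,"z":0,"ax":0,"ay":0,"az":0,"jaw":0.7},
    {"x":-0.06,"y":0.35,"z":0,"ax":0,"ay":0,"az":0,"jaw":0.7},
    {"x":-0.06,"y":0.35,"z":0,"ax":0,"ay":0,"az":0,"jaw":0.7},
    {"x":-0.06,"y":0.35,"z":0,"ax":0,"ay":0,"az":0,"jaw":0.7},
    {"x":0,"y":0.35,"z":0,"ax":0,"ay":0,"az":0,"jaw":0.7},
    {"x":0,"y":0.35,"z":0,"ax":0,"ay":0,"az":0,"jaw":0.7},
    {"x":0,"y":0.3,"z":0,"ax":0,"ay":0,"az":0,"jaw":0.7},
    {"x":0,"y":0,"z":0,"ax":0,"ay":0,"az":0,"jaw":0.7}
  ]
}}

```text
time: 16.55
tcp_pos: [611.1, 201.4, 52.6]
ee_rot: [[-0.001, 1.0, -0.0], [1.0, 0.001, 0.0], [0.0, -0.0, -1.0]]
wrist_force: [1.0, 0.6, 0.8]
gripper_width: 13.8
grip_force: 0.0
```

Call:
{"api": "jog_arm", "payload": {
  "steps": [
    {"x":0,"y":0,"z":1,"ax":0,"ay":0,"az":0,"jaw":0.7},
    {"x":0,"y":0,"z":1,"ax":0,"ay":0,"az":0,"jaw":0.7},
    {"x":0,"y":-0.4,"z":1,"ax":0,"ay":0,"az":0,"jaw":0.7},
    {"x":0,"y":-1,"z":0,"ax":0,"ay":0,"az":0,"jaw":0.7},
    {"x":0,"y":-1,"z":0,"ax":0,"ay":0,"az":0,"jaw":0.7},
    {"x":0,"y":-1,"z":0,"ax":0,"ay":0,"az":0,"jaw":0.7},
    {"x":0,"y":-1,"z":0,"ax":0,"ay":0,"az":0,"jaw":0.7},
    {"x":0,"y":-1,"z":0,"ax":0,"ay":0,"az":0,"jaw":0.7},
    {"x":0,"y":-1,"z":0,"ax":0,"ay":0,"az":0,"jaw":0.7},
    {"x":0,"y":-1,"z":0,"ax":0,"ay":0,"az":0,"jaw":0.7},
    {"x":0,"y":-1,"z":0,"ax":0,"ay":0,"az":0,"jaw":0.7},
    {"x":0,"y":-1,"z":0,"ax":0,"ay":0,"az":0,"jaw":0.7}
  ]
}}

```text
time: 18.05
tcp_pos: [611.2, 11.7, 112.6]
ee_rot: [[-0.0, 1.0, -0.0], [1.0, 0.0, -0.0], [-0.0, -0.0, -1.0]]
wrist_force: [-0.2, 0.9, -0.5]
gripper_width: 14.0
grip_force: 0.0
```

Call:
{"api": "jog_arm", "payload": {
  "steps": [
    {"x":0.25,"y":-1,"z":0,"ax":0,"ay":0,"az":0,"jaw":0.7},
    {"x":0,"y":-1,"z":0,"ax":0,"ay":0,"az":0,"jaw":0.7},
    {"x":0,"y":-1,"z":0,"ax":0,"ay":0,"az":0,"jaw":0.7},
    {"x":0,"y":-0.4,"z":0,"ax":0,"ay":0,"az":0,"jaw":0.7},
    {"x":0,"y":0,"z":0,"ax":0,"ay":0,"az":0,"jaw":0.7},
    {"x":0,"y":0,"z":-1,"ax":0,"ay":0,"az":0,"jaw":0.7},
    {"x":0,"y":0,"z":-1,"ax":0,"ay":0,"az":0,"jaw":0.7},
    {"x":0,"y":0,"z":-0.6,"ax":0,"ay":0,"az":0,"jaw":0.7},
    {"x":0,"y":0,"z":-0.4,"ax":0,"ay":0,"az":0,"jaw":0.7},
    {"x":0,"y":0.2,"z":0,"ax":0,"ay":0,"az":0,"jaw":0.7},
    {"x":0,"y":0.35,"z":0,"ax":0,"ay":0,"az":0,"jaw":0.7},
    {"x":0,"y":0.35,"z":0,"ax":0,"ay":0,"az":0,"jaw":0.7}
  ]
}}

```text
time: 19.55
tcp_pos: [616.5, -36.4, 53.1]
ee_rot: [[-0.0, 1.0, 0.001], [1.0, 0.0, -0.0], [-0.0, 0.001, -1.0]]
wrist_force: [0.4, -0.4, 0.7]
gripper_width: 14.0
grip_force: 0.2
```

Call:
{"api": "jog_arm", "payload": {
  "steps": [
    {"x":0,"y":0.35,"z":0,"ax":0,"ay":0,"az":0,"jaw":0.7},
    {"x":0,"y":0.35,"z":0,"ax":0,"ay":0,"az":0,"jaw":0.7},
    {"x":-0.04,"y":0.35,"z":0,"ax":0,"ay":0,"az":0,"jaw":0.7},
    {"x":-0.04,"y":0.35,"z":0,"ax":0,"ay":0,"az":0,"jaw":0.7},
    {"x":-0.04,"y":0.35,"z":0,"ax":0,"ay":0,"az":0,"jaw":0.7},
    {"x":-0.04,"y":0.35,"z":0,"ax":0,"ay":0,"az":0,"jaw":0.7},
    {"x":-0.04,"y":0.35,"z":0,"ax":0,"ay":0,"az":0,"jaw":0.7},
    {"x":-0.04,"y":0.35,"z":0,"ax":0,"ay":0,"az":0,"jaw":0.7},
    {"x":-0.04,"y":0.35,"z":0,"ax":0,"ay":0,"az":0,"jaw":0.7},
    {"x":-0.04,"y":0.35,"z":0,"ax":0,"ay":0,"az":0,"jaw":0.7},
    {"x":-0.04,"y":0.35,"z":0,"ax":0,"ay":0,"az":0,"jaw":0.7},
    {"x":-0.04,"y":0.35,"z":0,"ax":0,"ay":0,"az":0,"jaw":0.7}
  ]
}}

```text
time: 21.05
tcp_pos: [608.1, 47.5, 52.6]
ee_rot: [[0.0, 1.0, -0.0], [1.0, -0.0, -0.0], [-0.0, -0.0, -1.0]]
wrist_force: [0.3, -1.9, 0.7]
gripper_width: 13.8
grip_force: 0.5
```

Run:
```python
from h import *
snap('scene','s5.png')
a=cv2.imread('pics/s5.png');cv2.imwrite('pics/s5c.png',cv2.resize(a[100:360,190:480],None,fx=2.3,fy=2.3,interpolation=cv2.INTER_CUBIC))
```

```text
(no output)
```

View pics/s5c.png

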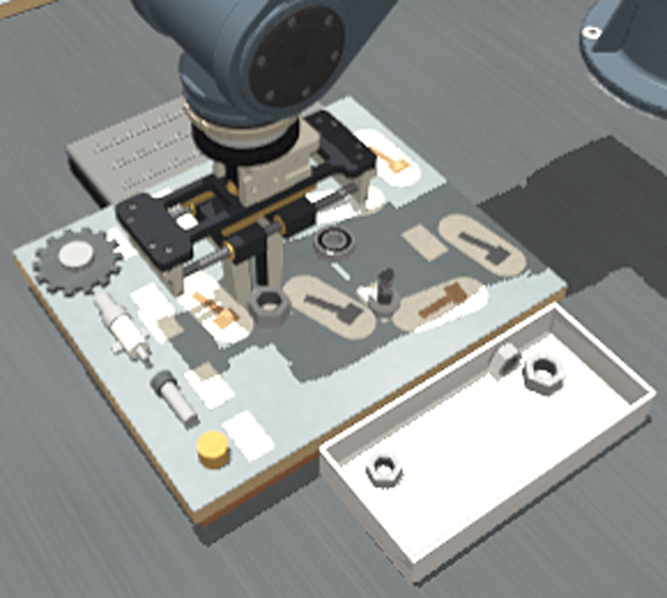

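The third nut is in the tray at (384,470). The last one, at (270,306), looks off-centre from the fingers, so I'll check that.

Run:
```python
from h import *
print(world('s5.png',np.array([[270,302]])/2.3+[190,100],64), proj('s5.png',[[608,75,64]])*2.3-np.array([190,100])*2.3)
```

```text
[[608.40685984  73.15685858  64.        ]] [[271.72706042 303.23683943]]
```

Centred (608 mm on both). Next I'll push on to the edge.

Call:
{"api": "jog_arm", "payload": {
  "steps": [
    {"x":0,"y":0.35,"z":0,"ax":0,"ay":0,"az":0,"jaw":0.7},
    {"x":0,"y":0.35,"z":0,"ax":0,"ay":0,"az":0,"jaw":0.7},
    {"x":0,"y":0.35,"z":0,"ax":0,"ay":0,"az":0,"jaw":0.7},
    {"x":0,"y":0.35,"z":0,"ax":0,"ay":0,"az":0,"jaw":0.7},
    {"x":0,"y":0.35,"z":0,"ax":0,"ay":0,"az":0,"jaw":0.7},
    {"x":0,"y":0.35,"z":0,"ax":0,"ay":0,"az":0,"jaw":0.7},
    {"x":0,"y":0.35,"z":0,"ax":0,"ay":0,"az":0,"jaw":0.7},
    {"x":0,"y":0.35,"z":0,"ax":0,"ay":0,"az":0,"jaw":0.7},
    {"x":0,"y":0.35,"z":0,"ax":0,"ay":0,"az":0,"jaw":0.7},
    {"x":0,"y":0.35,"z":0,"ax":0,"ay":0,"az":0,"jaw":0.7},
    {"x":0,"y":0.35,"z":0,"ax":0,"ay":0,"az":0,"jaw":0.7},
    {"x":0,"y":0.35,"z":0,"ax":0,"ay":0,"az":0,"jaw":0.7}
  ]
}}

```text
time: 22.6
tcp_pos: [608.1, 131.5, 52.6]
ee_rot: [[-0.0, 1.0, -0.0], [1.0, 0.0, -0.0], [-0.0, -0.0, -1.0]]
wrist_force: [0.0, -1.2, 0.0]
gripper_width: 13.9
grip_force: 0.1
```

Call:
{"api": "jog_arm", "payload": {
  "steps": [
    {"x":0,"y":0.35,"z":0,"ax":0,"ay":0,"az":0,"jaw":0.7},
    {"x":0,"y":0.35,"z":0,"ax":0,"ay":0,"az":0,"jaw":0.7},
    {"x":0,"y":0.35,"z":0,"ax":0,"ay":0,"az":0,"jaw":0.7},
    {"x":0,"y":0.35,"z":0,"ax":0,"ay":0,"az":0,"jaw":0.7},
    {"x":0,"y":0.35,"z":0,"ax":0,"ay":0,"az":0,"jaw":0.7},
    {"x":0,"y":0.35,"z":0,"ax":0,"ay":0,"az":0,"jaw":0.7},
    {"x":0,"y":0.35,"z":0,"ax":0,"ay":0,"az":0,"jaw":0.7},
    {"x":0,"y":0.35,"z":0,"ax":0,"ay":0,"az":0,"jaw":0.7},
    {"x":0,"y":0.35,"z":0,"ax":0,"ay":0,"az":0,"jaw":0.7},
    {"x":0,"y":0.35,"z":0,"ax":0,"ay":0,"az":0,"jaw":0.7},
    {"x":0,"y":0,"z":0,"ax":0,"ay":0,"az":0,"jaw":0.7}
  ]
}}

```text
time: 23.98
tcp_pos: [608.1, 201.5, 52.6]
ee_rot: [[-0.001, 1.0, 0.0], [1.0, 0.001, 0.0], [0.0, 0.0, -1.0]]
wrist_force: [-0.4, -0.4, 0.2]
gripper_width: 14.2
grip_force: 0.0
```

Call:
{"api": "jog_arm", "payload": {
  "steps": [
    {"x":0,"y":0,"z":1,"ax":0,"ay":0,"az":0,"jaw":0.7},
    {"x":0,"y":0,"z":1,"ax":0,"ay":0,"az":0,"jaw":0.7},
    {"x":0,"y":0,"z":1,"ax":0,"ay":0,"az":0,"jaw":0.7},
    {"x":0,"y":0,"z":1,"ax":0,"ay":0,"az":0,"jaw":0.7},
    {"x":0,"y":0,"z":1,"ax":0,"ay":0,"az":0,"jaw":0.7},
    {"x":-1,"y":-1,"z":1,"ax":0,"ay":0,"az":0,"jaw":0.7},
    {"x":-1,"y":-1,"z":1,"ax":0,"ay":0,"az":0,"jaw":0.7},
    {"x":-1,"y":-1,"z":1,"ax":0,"ay":0,"az":0,"jaw":0.7},
    {"x":-1,"y":-1,"z":1,"ax":0,"ay":0,"az":0,"jaw":0.7},
    {"x":-1,"y":-1,"z":1,"ax":0,"ay":0,"az":0,"jaw":0.7},
    {"x":0,"y":0,"z":0,"ax":0,"ay":0,"az":0,"jaw":0.7},
    {"x":0,"y":0,"z":0,"ax":0,"ay":0,"az":0,"jaw":0.7}
  ]
}}

```text
time: 25.48
tcp_pos: [508.4, 101.3, 252.7]
ee_rot: [[0.0, 1.0, 0.0], [1.0, -0.0, 0.0], [0.0, 0.0, -1.0]]
wrist_force: [0.3, 0.0, -0.7]
gripper_width: 14.3
grip_force: 0.0
```

Run:
```python
from h import *
snap('scene','s6.png')
a=cv2.imread('pics/s6.png');cv2.imwrite('pics/s6c.png',cv2.resize(a[100:360,190:480],None,fx=2.3,fy=2.3,interpolation=cv2.INTER_CUBIC))
```

```text
(no output)
```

View pics/s6c.png

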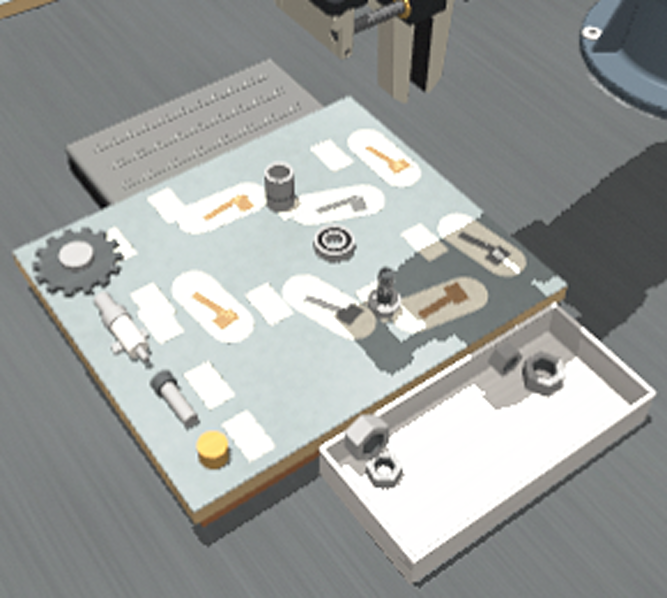

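All four nuts are in the tray, at (543,372), (505,360), (384,470) and (367,438). The socket (279,186), bearing (335,241) and bolt (385,293) stand where they were, and the arm is clear. Handing in.

```bash
python3 -c "
from cell import robot
print(robot.close_job())"
```

```text
the job is handed in; nothing more can be done
None
```

All four nuts were swept into the tray, the socket, bearing and bolt were left standing in place, and the job was handed in at about 25 s.

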